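Sort regulator parts for a rebuild

ROBOT

A 7-joint arm with a two-finger parallel gripper is mounted at the origin on the work surface. World frame = base frame: x ahead of the robot, y to its left, z up, the work surface at z = 0. Lengths are in m, angles in rad, forces in N, time in s.
With the tool pointing down it reaches from about 0.4 to 0.85 m from the base axis. Payload 4.5 kg.
Tool frame: the origin (TCP) lies on the centre line of the jaws, within the pads' length; the fingertips stand arm.tcp_to_tips ahead of it and the grasp point (between the pads) lies 11 mm behind it (arm.tcp_to_tips is the distance from the TCP to the fingertips, in m); x points along the fingers, z is the direction in which the jaws open and shut, and the axes are right-handed (so a half turn about x gives the same grasp; the last joint's range is limited). The gripper opens to 85 mm and grips with 20 to 120 N. Pads are 22 mm wide; open, the fingers measure 114 mm over their backs; the gripper's body (76 mm by 85 mm) begins 54 mm behind the grasp point. The pads swing forward as they close: fully open they stand 13 mm farther back than shut.
Start: joints at [1.28, 0.689, -0.195, 1.565, 0.157, 0.902, -0.215], TCP at [0.199, -0.592, 0.239] pointing down, gripper open.
Joint ranges: [-3.01, 3.01], [-0.46, 2.08], [-1.47, 1.51], [0.13, 2.56], [-1, 4.14], [0.04, 2.09], [-2.66, 2.66]. Speed limits (rad/s): [2.57, 2.57, 3.14, 3.14, 3.14, 3.14, 3.14].

INTERFACE

Orientations are given as a unit quaternion [w, x, y, z].
In Python, from plant import arm, cams gives the robot as it stands.
- The arm moves only by the tool step_arm, never from a script. Its argument "increments" is a list that holds one entry, the list of rows, each a list of 7 numbers: the closure, from -1 (fully open) to 1 (shut), then the shift along the world's x, y, z in m, then the turn, a rotation vector about the world's x, y, z in rad. A call has 1 to 8 rows; each row shifts and turns the commanded pose from where the row before left it; what a row does not reach is not made up. A row lasts 1/12 s, in which the tool goes at most 41.7 mm and 7.16 degrees, less where a joint would pass 70% of its speed; a pose out of reach is approached as far as the arm can. A call with a gripper value outside its range is refused whole. The fingers move at their own pace and stop on an object; "force" is the grip in N (left out, the last holds). Time passes only in rows, so rows that do not move let the fingers close. It gives the time, the measured TCP pose, the force and the opening at its end, in the units of the state.
- arm.state(): the state, without advancing time (a new reading comes with each control period).
- cams.get_image(name): name is "side" or "top" or "wrist"; returns the picture (420x560x3 uint8, blue, green, red); there is no depth.
- cams.calibration(name): a dict with "vfov" (degrees; the focal length in pixels is half the picture's height over the tangent of half this angle, whatever the lens; pixels are square), "cx", "cy" (the principal point, pixels), "R" (3x3) and "t" (3): a world point X has camera coordinates R X + t. Camera axes: x right, y down, z forward; pixel columns grow to the right and rows downward; lengths in m; the calibration is good to about 2 mm. A picture is of the moment at which its call begins: read the wrist's pose just before it. calibration takes no time and is no camera call; for the wrist camera it gives the pose at the moment of the call.
- arm.job_done(): hands the job in, once; it reports no verdict.
The state is a dict: "time_s": time; "qpos": joint angles; "joint_vel": joint speeds; "joint_torque": joint torques, N m; "position": TCP position; "tool_rot": TCP orientation; "force": force on the tool from outside, world axes, zero at the start; "moment": the same for the moment, N m; "width": opening from 0.0 (shut) to 1.0 (fully open).
Only numpy, scipy, OpenCV 4.12 (cv2) and the standard library are available. Lean on these libraries where they do the work, as an engineer would, in place of code of your own. Each camera call takes 0.05 s, during which the arm holds its last target.

TASK

Sort the regulator parts on the bench for the rebuild: put the two metal parts, the knurled chrome knob and the brass hose fitting, in the divided steel pan, one in each bay; the amber silicone mouthpiece in the round dish; and one grey front cover, pulled off the top of the spring-loaded dispenser, in the square tray. Set every part down flat on the floor of its container, clear of the walls, standing the same way up as it stands now. Take only the one cover, and leave the steel block with the holes where it is.

Things in the scene. Friction and masses are not known exactly. Their poses are not given: they have to be found in the camera images.
- knob_c (a point): Centre (half-way up) of the knurled chrome knob: an upright round knob 28 mm tall, 34 mm across, with a 38 mm foot flange 5 mm high; 70 to 120 g. Loose, on the bench. z points up.
- fitting_c (a point): Centre (half-way up) of the brass hose fitting: stands upright, 36 mm tall; the lower 14 mm is a hexagon 24 mm across flats, above it a round barrel 16 mm across and 22 mm high. Loose, on the bench. z points up.
- mouth_c (a point): Centre (half-way up) of the amber mouthpiece, 38 mm tall, socket down: oval socket 40 by 26 mm from 0 to 20 mm height, an oval lip shield 58 mm (along its x) by 36 mm (along its y) from 20 to 25 mm height, and on it two bite tabs at x = -18 and +18 mm up to 38 mm, 20 mm wide along y. Pinch the shield across y (36 mm). Loose, on the bench, rigid. z points up.
- cover_c (a point): Centre (half-way up) of the top grey front cover in the dispenser: 16 mm tall; a flange 56 mm across from 0 to 6 mm height and a round crown 40 mm across from 6 to 16 mm height, by which it is gripped. Loose; two more like it lie beneath it, crown up. At the start its underside is 50 mm above the bench. z points up.
- dispenser: Spring-loaded cover dispenser, fixed to the bench: base disc 88 mm across, 8 mm thick, with six upright 6 mm rods on a 65 mm circle, tops 54 mm above the bench (below the top cover's flange top, at 56 mm). Origin under its centre; z up.
- lift (a joint): Height of the dispenser's sprung platform, in m: 0 with three covers on it, rising 0.016 for each cover taken off, so that the next cover comes to the same height. Soft spring, 31 N/m; it can be pressed at most 5 mm down from 0. A brass pointer outside the rods rises with it.
- pan: Divided stainless pan, fixed to the bench: outside 189 mm (x) by 96 mm (y), 12 mm high, walls 3 mm, floor 3 mm thick; a cross wall in the middle, as high as the others, makes two bays 90 by 90 mm, whose centres lie at x = -46.5 and +46.5 mm. Origin under its centre; z up.
- dish: Round white plastic dish, fixed to the bench: 110 mm across outside, 12 mm high, walls 3 mm, floor 3 mm thick. Origin under its centre; z up.
- tray: Square black plastic tray, fixed to the bench: 106 mm by 106 mm outside, 12 mm high, walls 3 mm, floor 3 mm thick. Origin under its centre; z up.
- block_c (a point): Centre of a stainless bench block with three round holes in its top, 70 (x) by 45 (y) by 25 mm, 0.55 kg, loose on the bench; not to be moved.

How it is judged:
At the end, for the whole second after the job is handed in: Knob and fitting flat in different pan bays (26 and 31 mm off bay centre per axis at most), mouthpiece in the dish (31 mm off centre), cover in the tray (23 mm per axis); heights within 5 mm, upright to 0.15 rad, at rest; exactly one cover gone (lift 0.010 to 0.022); block moved under 15 mm (((x of knob_c in the frame of pan between 0.0205 and 0.0725 m and y of knob_c in the frame of pan between -0.026 and 0.026 m and z of knob_c in the frame of pan between 0.012 and 0.022 m and x of fitting_c in the frame of pan between -0.0775 and -0.0155 m and y of fitting_c in the frame of pan between -0.031 and 0.031 m and z of fitting_c in the frame of pan between 0.016 and 0.026 m) or (x of knob_c in the frame of pan between -0.0725 and -0.0205 m and y of knob_c in the frame of pan between -0.026 and 0.026 m and z of knob_c in the frame of pan between 0.012 and 0.022 m and x of fitting_c in the frame of pan between 0.0155 and 0.0775 m and y of fitting_c in the frame of pan between -0.031 and 0.031 m and z of fitting_c in the frame of pan between 0.016 and 0.026 m)) and horizontal distance between mouth_c and dish below 0.031 m and z of mouth_c in the frame of dish between 0.017 and 0.027 m and x of cover_c in the frame of tray between -0.023 and 0.023 m and y of cover_c in the frame of tray between -0.023 and 0.023 m and z of cover_c in the frame of tray between 0.006 and 0.016 m and value of joint lift between 0.01 and 0.022 m and angle between each of knob_c, fitting_c, mouth_c, cover_c's own z axis and vertical below 0.15 rad and linear speed of each of knob, fitting, mouth, cover below 0.02 m/s and distance of block_c from where it was at the start of the episode below 0.015 m); the robot touches nothing.
It fails at once if the bench block is pushed away (distance of block_c from where it was at the start of the episode above 0.015 m).
It also fails if it takes over 96 s, if anything falls off the work surface, if the arm or the gripper's body presses on something with over 40 N, if the wrist force passes 120 N, or if a joint passes its speed limit or range.

## Working session

There is one attempt and no reset: what is moved stays moved. The work goes in short steps, Python scripts to look and compute and a tool call to move; the robot and the scene stay as the last step left them, time stands still between calls to the robot, and variables do not carry over. Pictures are saved under pics/ and viewed, and the job is handed in when it is done.

Besides the shell and the picture viewer there is one more tool, called after "Request:" as a command line: name --argument value ..., lists and objects as JSON in quotes. step_arm: Moves the arm, as the interface text tells. Its arguments: {"type":"object","properties":{"increments":{"type":"array","items":{"type":"array","items":{"type":"array","items":{"type":"number"}}}},"force":{"type":"number"}},"required":["increments"]}

```bash
ls; mkdir -p pics; python3 - <<'E'
from plant import arm, cams
import cv2
print(arm.state()); print(arm.tcp_to_tips)
for n in ["side","top","wrist"]:
    im=cams.get_image(n); cv2.imwrite(f"pics/{n}0.png",im); print(n,cams.calibration(n))
E
```

```text
pics
{'time_s': 0.0, 'qpos': array([ 1.27979716,  0.69004515, -0.19454155,  1.56633862,  0.1572826 ,
        0.90248601, -0.21507358]), 'joint_vel': array([ 0.00072953,  0.00049096, -0.00144255,  0.00168619, -0.00045378,
       -0.00039931, -0.00021814]), 'joint_torque': array([ 1.35866536e-03, -5.39594650e+01, -1.26662761e+00, -1.58544892e+01,
        9.03193373e-03,  9.55466938e-03, -3.76901914e-05]), 'position': array([ 0.19921892, -0.59172967,  0.23844799]), 'tool_rot': array([ 0.57372818,  0.41290334,  0.57484991, -0.41218247]), 'force': array([0.15911966, 0.23981767, 0.0859243 ]), 'moment': array([ 0.01029147, -0.02373915, -0.04277251]), 'width': 1.0000513293060032}
0.008
side {'vfov': 44.62191588105221, 'cx': 273.9518215623646, 'cy': 201.30253257990265, 'R': array([[ 0.76102225, -0.64872193,  0.00223412],
       [-0.50893526, -0.59916559, -0.61804975],
       [ 0.40228103,  0.46921259, -0.78613581]]), 't': array([-0.43298   ,  0.33037912,  0.88042598])}
top {'vfov': 43.33286525702469, 'cx': 288.2654206745525, 'cy': 204.95689655882853, 'R': array([[ 0.12678348, -0.9919237 ,  0.00364884],
       [-0.96423268, -0.12410568, -0.23420742],
       [ 0.23276874,  0.0261753 , -0.9721798 ]]), 't': array([-0.05348124,  0.5858393 ,  1.10334755])}
wrist {'vfov': 69.36265780971982, 'cx': 287.7885017029952, 'cy': 205.20688603981768, 'R': array([[ 3.19988864e-01, -9.47420857e-01, -9.20175968e-04],
       [-9.09676419e-01, -3.07511904e-01,  2.79150931e-01],
       [-2.64756379e-01, -8.84881268e-02, -9.60246797e-01]]), 't': array([-0.62428693, -0.03731757,  0.37864562])}
```

View pics/top0.png

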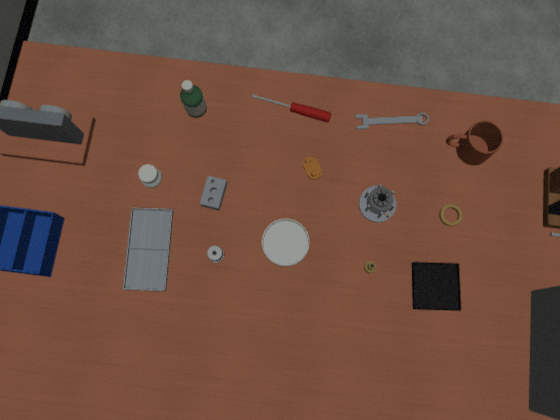

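View pics/side0.png

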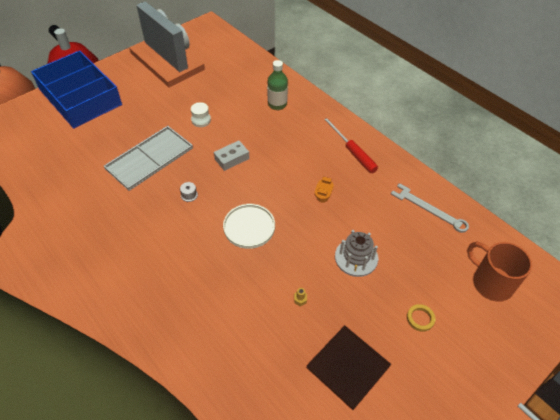

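View pics/wrist0.png

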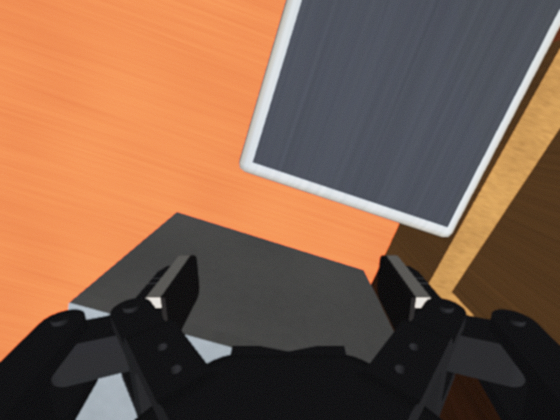

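The top view shows the pan (148,250), dish (286,242), tray (436,286), dispenser (378,203), fitting (370,267), mouthpiece (313,167) and block (213,193). The knob is probably at (215,254). I'll zoom in to check it against the white thing at (149,175).

```bash
cat > h.py <<'E'
import numpy as np, cv2
from plant import arm, cams
def K(c): 
    f=210/np.tan(np.radians(c["vfov"])/2); return f
def ray(c,u,v):
    f=K(c); d=np.array([(u-c["cx"])/f,(v-c["cy"])/f,1.0]); R=np.array(c["R"]); o=-R.T@np.array(c["t"]); return o,R.T@d
def onz(c,u,v,z):
    o,d=ray(c,u,v); return o+d*(z-o[2])/d[2]
def proj(c,X):
    p=np.array(c["R"])@np.asarray(X,float)+np.array(c["t"]); f=K(c); return np.array([c["cx"]+f*p[0]/p[2],c["cy"]+f*p[1]/p[2]])
def tri(c1,p1,c2,p2):
    o1,d1=ray(c1,*p1);o2,d2=ray(c2,*p2)
    A=np.stack([d1,-d2],1); s=np.linalg.lstsq(A,o2-o1,rcond=None)[0]
    a=o1+s[0]*d1;b=o2+s[1]*d2; return (a+b)/2,np.linalg.norm(a-b)
E
python3 - <<'E'
import cv2,numpy as np
t=cv2.imread('pics/top0.png');s=cv2.imread('pics/side0.png')
def cr(im,u,v,r=26,w=260): 
    return cv2.resize(im[v-r:v+r,u-r:u+r],(w,w),interpolation=cv2.INTER_CUBIC)
a=np.hstack([cr(t,*p) for p in [(215,254),(149,175),(370,267)]]);b=np.hstack([cr(s,*p) for p in [(188,191),(200,112),(301,297)]])
cv2.imwrite('pics/z1.png',np.vstack([a,b]))
a=np.hstack([cr(t,*p,) for p in [(313,167),(378,203),(213,193)]]);b=np.hstack([cr(s,*p) for p in [(324,189),(357,250),(231,155)]])
cv2.imwrite('pics/z2.png',np.vstack([a,b]))
E
```

```text
(no output)
```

View pics/z1.png

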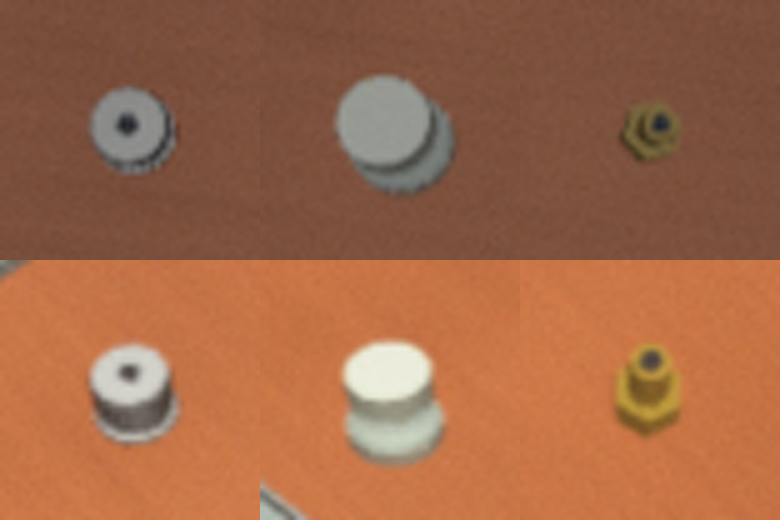

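View pics/z2.png

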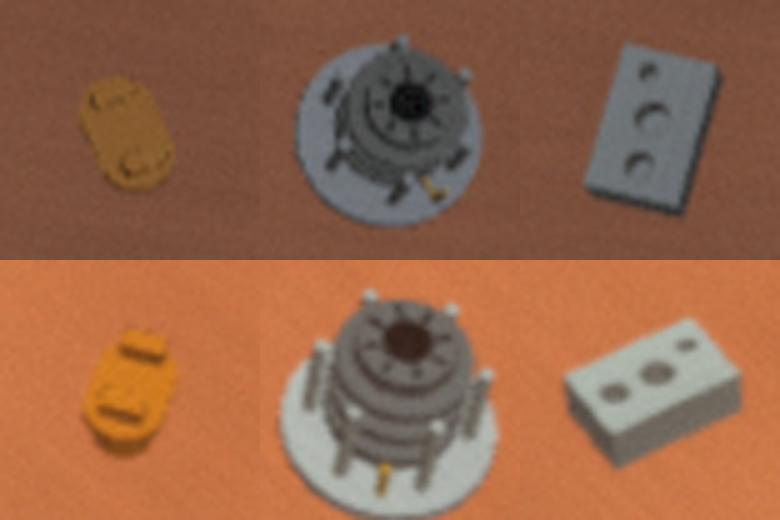

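Knob confirmed: chrome, with a hole and a foot flange, at top (215,254). The white thing is another object. Next I'll measure everything using both views.

```bash
cat > meas.py <<'E'
from h import *
t=cv2.imread('pics/top0.png');s=cv2.imread('pics/side0.png')
ct,cs=cams.calibration("top"),cams.calibration("side")
def notbench(im,box,hue=None,kind='bench'):
    x0,y0,x1,y1=box; h=cv2.cvtColor(im[y0:y1,x0:x1],cv2.COLOR_BGR2HSV)
    if kind=='bench': m=(h[...,1]<90).astype(np.uint8)
    elif kind=='yellow': m=((h[...,0]>=13)&(h[...,0]<=32)&(h[...,1]>100)).astype(np.uint8)
    elif kind=='dark': m=(h[...,2]<60).astype(np.uint8)
    cs_,_=cv2.findContours(m,cv2.RETR_EXTERNAL,cv2.CHAIN_APPROX_NONE)
    c=max(cs_,key=cv2.contourArea).reshape(-1,2)+[x0,y0]
    return c.astype(np.float32)
def bc(c,pts,z): return np.array([onz(c,u,v,z)[:2] for u,v in pts],np.float32)
def rect(name,box_t,box_s,z,kind):
    for n,im,c,b in (("top",t,ct,box_t),("side",s,cs,box_s)):
        p=bc(c,notbench(im,b,kind=kind),z); r=cv2.minAreaRect(p); print(name,n,np.round(r[0],4),np.round(r[1],4),round(r[2],1))
def ell(name,box_t,box_s,z,kind):
    for n,im,c,b in (("top",t,ct,box_t),("side",s,cs,box_s)):
        p=bc(c,notbench(im,b,kind=kind),z); r=cv2.fitEllipse(cv2.convexHull(p)*1000); e=cv2.minEnclosingCircle(p);print(name,n,np.round(np.array(r[0])/1000,4),np.round(r[1],1),round(r[2]),'enc',np.round(e[0],4),round(e[1],4))
rect("pan",(115,198,182,300),(95,115,205,195),.012,'bench')
rect("tray",(400,250,475,320),(295,315,400,415),.012,'dark')
rect("block",(193,170,235,217),(207,135,255,173),.025,'bench')
ell("dish",(255,212,316,273),(215,198,283,253),.012,'bench')
ell("disp",(352,180,403,226),(330,225,384,278),.008,'bench')
ell("knob",(200,238,230,268),(175,178,202,203),.014,'bench')
ell("mouth",(298,150,328,184),(312,174,336,206),.0225,'yellow')
ell("fit",(360,257,380,277),(290,284,312,308),.007,'yellow')
E
python3 meas.py
```

```text
pan top [0.4602 0.3282] [0.1904 0.0995] 5.3
pan side [0.4598 0.3278] [0.1918 0.1039] 5.1
tray top [ 0.4586 -0.3294] [0.1046 0.1071] 5.6
tray side [ 0.4583 -0.3308] [0.1052 0.1035] 5.7
block top [0.6066 0.1995] [0.0503 0.075 ] 83.4
block side [0.6043 0.195 ] [0.0648 0.078 ] 83.0
dish top [0.515  0.0193] [110.4 111.6] 113 enc [0.5152 0.0189] 0.0562
dish side [0.5146 0.0187] [110.2 115.1] 150 enc [0.5138 0.0192] 0.0582
disp top [ 0.6348 -0.1841] [87.5 94.3] 59 enc [ 0.6357 -0.1846] 0.0477
disp side [ 0.6425 -0.1774] [ 88.1 114.9] 121 enc [ 0.6443 -0.1787] 0.0564
knob top [0.4671 0.1739] [36.8 41.4] 136 enc [0.4676 0.1735] 0.021
knob side [0.4684 0.1764] [38.6 57.8] 154 enc [0.4669 0.1774] 0.0287
mouth top [ 0.6966 -0.0208] [39.2 60. ] 119 enc [ 0.6967 -0.0205] 0.0292
mouth side [ 0.6983 -0.0184] [38.9 72.9] 124 enc [ 0.6972 -0.0197] 0.0368
fit top [ 0.4829 -0.1794] [26.2 27.8] 74 enc [ 0.4828 -0.1801] 0.0144
fit side [ 0.486 -0.176] [26.3 41.6] 135 enc [ 0.4874 -0.1762] 0.0206
```

```bash
cat > meas2.py <<'E'
from meas import *
def dark(im,u,v,r,thr):
    g=cv2.cvtColor(im,cv2.COLOR_BGR2GRAY).astype(float)[v-r:v+r+1,u-r:u+r+1]
    w=np.clip(thr-g,0,None); yy,xx=np.mgrid[v-r:v+r+1,u-r:u+r+1]; return (w*xx).sum()/w.sum(),(w*yy).sum()/w.sum()
for n,pt,ps,rt,rs,a,b,z in (("knob",(214,253),(188,187),3,3,110,140,.028),("fit",(370,266),(301,291),2,2,80,90,.036),("cover",(382,197),(359,239),6,6,40,70,.066)):
    p=dark(t,*pt,rt,a);q=dark(s,*ps,rs,b); X,g=tri(ct,p,cs,q); print(n,np.round(p,1),np.round(q,1),np.round(X,4),round(g,4),np.round(onz(ct,*p,z),4),np.round(onz(cs,*q,z),4))
# cover crown top expected from top pic
E
python3 meas2.py | tail -3
```

```text
knob [214.  252.5] [187.3 187. ] [0.4669 0.1738 0.0324] 0.0001 [0.4674 0.1745 0.028 ] [0.4686 0.1772 0.028 ]
fit [370.2 265.8] [300.9 290.6] [ 0.4827 -0.1768  0.0358] 0.0032 [ 0.4813 -0.1761  0.036 ] [ 0.4841 -0.1775  0.036 ]
cover [381.6 197.1] [360.1 239.7] [ 0.6326 -0.1826  0.0697] 0.0006 [ 0.6334 -0.183   0.066 ] [ 0.6351 -0.1813  0.066 ]
```

```bash
cat >> h.py <<'E'
from scipy.spatial.transform import Rotation as Ro
def rep():
    s=arm.state(); q=s["tool_rot"]; R=Ro.from_quat([q[1],q[2],q[3],q[0]]).as_matrix()
    print("t %.2f"%s["time_s"],"pos",np.round(s["position"],4),"xax",np.round(R[:,0],3),"jaw",np.round(R[:,2],3),"yaw %.1f"%np.degrees(np.arctan2(R[1,2],R[0,2])),"w %.3f"%s["width"],"F",np.round(s["force"],1),"q7 %.2f"%s["qpos"][6]); return s,R
E
python3 -c "
from h import *
rep()"
```

```text
t 0.15 pos [ 0.1993 -0.5919  0.2387] xax [-0.001  0.001 -1.   ] jaw [ 0.319 -0.948 -0.001] yaw -71.4 w 1.000 F [ 0.   0.5 -0.8] q7 -0.22
```

Request:
step_arm --increments '[[[-1,0.027,0.0255,-0.005,0,0,0],[-1,0.027,0.0255,-0.005,0,0,0],[-1,0.027,0.0255,-0.005,0,0,0],[-1,0.027,0.0255,-0.005,0,0,0],[-1,0.027,0.0255,-0.005,0,0,0],[-1,0.027,0.0255,-0.005,0,0,0],[-1,0.027,0.0255,-0.005,0,0,0],[-1,0.027,0.0255,-0.005,0,0,0]]]'

```text
time_s: 0.82
position: [0.4164, -0.3869, 0.1989]
tool_rot: [0.574, 0.413, 0.574, -0.413]
force: [1.0, -1.0, -0.3]
width: 1.001
```

Request:
step_arm --increments '[[[-1,0.027,0.0255,-0.005,0,0,0],[-1,0.027,0.0255,-0.005,0,0,0],[-1,0.027,0.0255,-0.005,0,0,0],[-1,0.027,0.0255,-0.005,0,0,0],[-1,0.027,0.0255,-0.005,0,0,0],[-1,0.027,0.0255,-0.005,0,0,0],[-1,0.027,0.0255,-0.005,0,0,0],[-1,0.027,0.0255,-0.005,0,0,0]]]'

```text
time_s: 1.48
position: [0.6324, -0.1827, 0.1588]
tool_rot: [0.574, 0.412, 0.575, -0.413]
force: [1.4, 0.1, -0.6]
width: 1.003
```

Request:
step_arm --increments '[[[-0.3,0,0,0,0,0,0],[-0.3,0,0,0,0,0,0]]]'

```text
time_s: 1.65
position: [0.6329, -0.1804, 0.1583]
tool_rot: [0.575, 0.412, 0.576, -0.41]
force: [-1.4, -0.4, -0.5]
width: 0.75
```

```bash
python3 - <<'E'
from h import *
rep(); c=cams.calibration("wrist"); im=cams.get_image("wrist"); cv2.imwrite("pics/w1.png",im)
print(proj(c,[.634,-.182,.066])); np.save("w1.npy",c,allow_pickle=True)
E
```

```text
t 1.65 pos [ 0.6329 -0.1804  0.1583] xax [-0.     0.002 -1.   ] jaw [ 0.325 -0.946 -0.002] yaw -71.1 w 0.750 F [-1.4 -0.4 -0.5] q7 -1.11
[290.40090476 210.16520846]
```

View pics/w1.png

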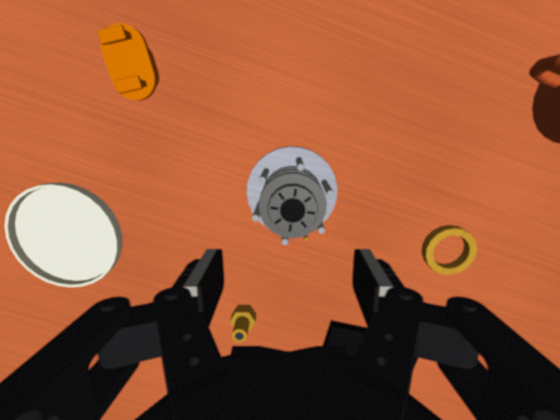

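```bash
python3 - <<'E'
from h import *
c=np.load("w1.npy",allow_pickle=True).item()
s,R=rep(); P=s["position"]
for a in (-.005,0,.004,.008):
    print(a,[np.round(proj(c,P+R[:,0]*a+R[:,2]*sg*.032+R[:,1]*w),0) for sg in(-1,1) for w in (-.011,.011)])
im=cv2.imread("pics/w1.png"); g=cv2.cvtColor(im,cv2.COLOR_BGR2GRAY)
m=(g[195:225,277:308]<35); yy,xx=np.nonzero(m); p=(xx.mean()+277,yy.mean()+195); print(p,onz(c,*p,.066))
# crown+flange dark grey mask
h=cv2.cvtColor(im,cv2.COLOR_BGR2HSV)
yel=cv2.inRange(h,(11,170,120),(26,255,255)); yel[:, :90]=0; yel[110:]=0; yel[:,170:]=0
k,_=cv2.findContours(yel,cv2.RETR_EXTERNAL,cv2.CHAIN_APPROX_NONE); k=max(k,key=cv2.contourArea).reshape(-1,2)
pts=np.array([onz(c,u,v,.0225)[:2] for u,v in k],np.float32); print("mouth",cv2.minAreaRect(pts))
E
python3 - <<'E'
import cv2
im=cv2.imread('pics/w1.png'); cv2.imwrite('pics/w1z.png',cv2.resize(im[130:270,200:380],None,fx=4,fy=4,interpolation=cv2.INTER_CUBIC))
E
```

```text
t 1.70 pos [ 0.6314 -0.1834  0.1586] xax [-0.001  0.    -1.   ] jaw [ 0.321 -0.947 -0.   ] yaw -71.3 w 0.662 F [-0.5 -1.7 -0.2] q7 -1.11
-0.005 [array([227., 296.]), array([224., 255.]), array([358., 297.]), array([361., 255.])]
0 [array([229., 291.]), array([226., 250.]), array([356., 291.]), array([359., 251.])]
0.004 [array([230., 286.]), array([228., 247.]), array([354., 287.]), array([357., 247.])]
0.008 [array([232., 282.]), array([230., 244.]), array([353., 283.]), array([356., 244.])]
(np.float64(292.1373056994819), np.float64(210.00518134715026)) [ 0.6345667  -0.18324239  0.066     ]
mouth ((0.6975460648536682, -0.01917315647006035), (0.05963991954922676, 0.03859321027994156), 28.050806045532227)
```

View pics/w1z.png

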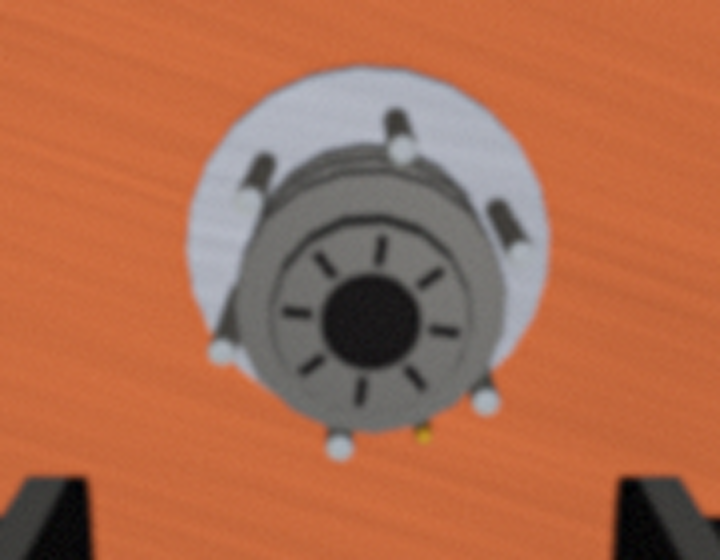

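Request:
step_arm --increments '[[[-0.3,0.0026,0.0006,-0.0186,0,0,0],[-0.3,0,0,-0.025,0,0,0],[-0.3,0,0,-0.025,0,0,0],[-0.3,0,0,-0.015,0,0,0],[-0.3,0,0,-0.006,0,0,0],[-0.3,0,0,-0.004,0,0,0],[-0.3,0,0,0,0,0,0]]]' --force 25

```text
time_s: 2.28
position: [0.6335, -0.1849, 0.0657]
tool_rot: [0.574, 0.413, 0.574, -0.413]
force: [0.3, 0.5, -0.8]
width: 0.653
```

```bash
python3 - <<'E'
from h import *
rep(); im=cams.get_image("wrist"); cv2.imwrite("pics/w2.png",im)
E
```

```text
t 2.28 pos [ 0.6335 -0.1849  0.0657] xax [-0.001 -0.001 -1.   ] jaw [ 0.318 -0.948  0.   ] yaw -71.5 w 0.653 F [ 0.3  0.5 -0.8] q7 -1.13
```

View pics/w2.png

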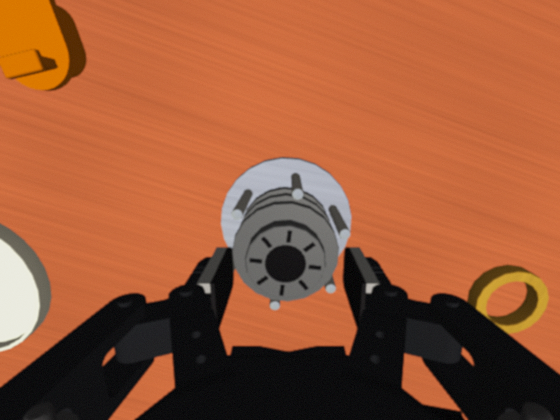

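Request:
step_arm --increments '[[[0.2,0,0,0,0,0,0],[0.4,0,0,0,0,0,0],[0.6,0,0,0,0,0,0],[1,0,0,0,0,0,0],[1,0,0,0,0,0,0],[1,0,0,0,0,0,0]]]' --force 25

```text
time_s: 2.83
position: [0.6343, -0.1838, 0.066]
tool_rot: [0.574, 0.413, 0.574, -0.412]
force: [0.8, -0.3, -0.0]
width: 0.448
```

```bash
python3 - <<'E'
from h import *
rep(); im=cams.get_image("wrist"); cv2.imwrite("pics/w3.png",im)
E
```

```text
t 2.83 pos [ 0.6343 -0.1838  0.066 ] xax [ 0.001 -0.    -1.   ] jaw [ 0.319 -0.948  0.   ] yaw -71.4 w 0.448 F [ 0.8 -0.3 -0. ] q7 -1.13
```

View pics/w3.png

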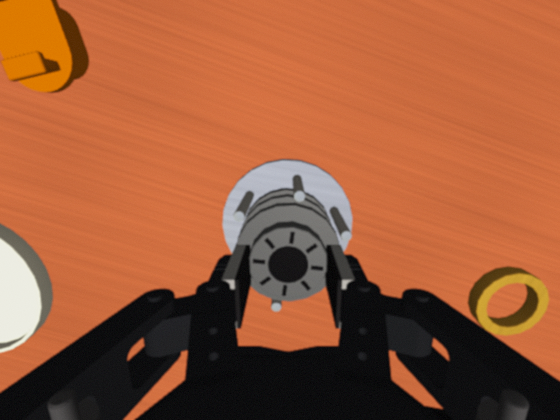

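Width 0.448 means the pads are holding something about 40 mm wide, which fits the crown. Lifting.

Request:
step_arm --increments '[[[1,0,0,0.006,0,0,0],[1,0,0,0.01,0,0,0],[1,0,0,0.015,0,0,0],[1,0,0,0.02,0,0,0],[1,0,0,0.02,0,0,0],[1,0,0,0,0,0,0]]]'

```text
time_s: 3.38
position: [0.637, -0.1845, 0.1418]
tool_rot: [0.577, 0.414, 0.571, -0.412]
force: [0.3, -0.0, -0.2]
width: 0.447
```

```bash
python3 - <<'E'
from h import *
rep(); im=cams.get_image("wrist"); s=cams.get_image("side"); cv2.imwrite("pics/w4.png",np.hstack([im[:, 130:430],cv2.resize(s[200:300,300:420],(480,400))[:, :420].copy() if 0 else cv2.copyMakeBorder(cv2.resize(s[190:290,300:420],(480,400)),0,20,0,0,0)]))
E
```

```text
t 3.38 pos [ 0.637  -0.1845  0.1418] xax [ 0.008 -0.002 -1.   ] jaw [ 0.319 -0.948  0.004] yaw -71.4 w 0.447 F [ 0.3 -0.  -0.2] q7 -1.12
```

View pics/w4.png

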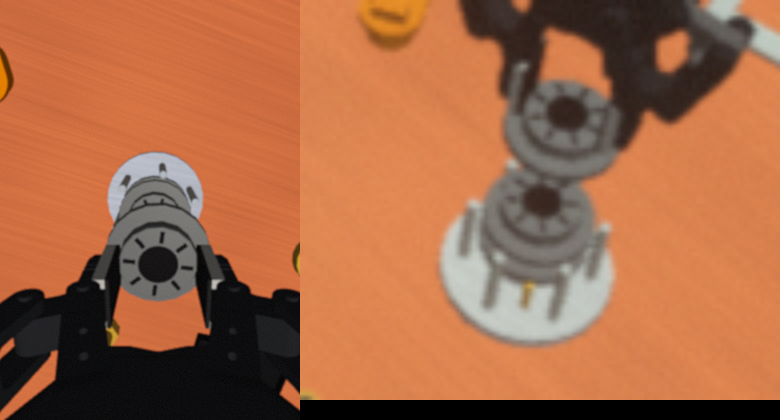

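One cover is in the jaws and two remain. Moving over the tray.

Request:
step_arm --increments '[[[1,-0.022,-0.018,0,0,0,0],[1,-0.022,-0.018,0,0,0,0],[1,-0.022,-0.018,0,0,0,0],[1,-0.022,-0.018,0,0,0,0],[1,-0.022,-0.018,0,0,0,0],[1,-0.022,-0.018,0,0,0,0],[1,-0.022,-0.018,-0.01,0,0,0],[1,-0.022,-0.02,-0.01,0,0,0]]]'

```text
time_s: 4.15
position: [0.4568, -0.3298, 0.1162]
tool_rot: [0.574, 0.412, 0.575, -0.412]
force: [-0.5, -0.1, -0.8]
width: 0.445
```

Request:
step_arm --increments '[[[1,0,0,-0.02,0,0,0],[1,0,0,-0.02,0,0,0],[1,0,0,0,0,0,0]]]'

```text
time_s: 4.4
position: [0.4549, -0.3285, 0.0731]
tool_rot: [0.571, 0.413, 0.577, -0.413]
force: [-0.3, 0.7, -1.6]
width: 0.448
```

```bash
python3 - <<'E'
from h import *
rep(); c=cams.calibration("wrist"); im=cams.get_image("wrist"); cv2.imwrite("pics/w5.png",im); print(proj(c,[.4585,-.330,.012]))
E
```

```text
t 4.40 pos [ 0.4549 -0.3285  0.0731] xax [-0.007  0.004 -1.   ] jaw [ 0.318 -0.948 -0.006] yaw -71.4 w 0.448 F [-0.3  0.7 -1.6] q7 -0.88
[292.07877432 219.73557566]
```

View pics/w5.png

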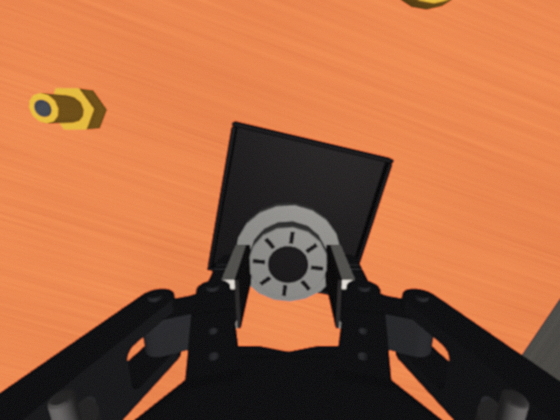

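Request:
step_arm --increments '[[[1,0.002,-0.001,-0.016,0,0,0],[1,0,0,-0.016,0,0,0],[1,0,0,-0.012,0,0,0],[1,0,0,-0.005,0,0,0],[1,0,0,-0.003,0,0,0],[1,0,0,0,0,0,0]]]'

```text
time_s: 4.95
position: [0.4601, -0.3305, 0.0247]
tool_rot: [0.574, 0.412, 0.574, -0.412]
force: [-0.5, 0.2, -0.7]
width: 0.446
```

```bash
python3 - <<'E'
from h import *
for i in range(3):
    rep(); cams.get_image("side")
E
```

```text
t 4.95 pos [ 0.4601 -0.3305  0.0247] xax [-0.  0. -1.] jaw [ 0.319 -0.948 -0.   ] yaw -71.4 w 0.446 F [-0.5  0.2 -0.7] q7 -0.89
t 5.00 pos [ 0.4603 -0.3307  0.0251] xax [ 0. -0. -1.] jaw [ 0.319 -0.948  0.   ] yaw -71.4 w 0.448 F [-0.3 -0.6  0.2] q7 -0.89
t 5.05 pos [ 0.4605 -0.3309  0.0253] xax [ 0.001 -0.001 -1.   ] jaw [ 0.319 -0.948  0.001] yaw -71.4 w 0.450 F [-0.3 -0.4 -0.4] q7 -0.89
```

Request:
step_arm --increments '[[[1,-0.001,0,-0.003,0,0,0],[1,0,0,-0.002,0,0,0],[1,0,0,0,0,0,0],[1,0,0,0,0,0,0]]]'

```text
time_s: 5.43
position: [0.4592, -0.331, 0.0206]
tool_rot: [0.575, 0.413, 0.574, -0.413]
force: [-1.8, 1.1, 6.6]
width: 0.446
```

Contact at 6.6 N, so the cover is down. Releasing it with a small opening.

Request:
step_arm --increments '[[[0.1,0,0,0,0,0,0],[-0.1,0,0,0,0,0,0],[-0.3,0,0,0,0,0,0],[-0.3,0,0,0,0,0,0],[-0.3,0,0,0.015,0,0,0],[-0.3,0,0,0.03,0,0,0],[-0.3,0,0,0.03,0,0,0],[-0.3,0,0,0.02,0,0,0]]]'

```text
time_s: 6.1
position: [0.4596, -0.3311, 0.1167]
tool_rot: [0.575, 0.413, 0.574, -0.413]
force: [-0.2, 0.0, 0.0]
width: 0.652
```

```bash
python3 - <<'E'
from h import *
rep(); c=cams.calibration("wrist"); im=cams.get_image("wrist"); cv2.imwrite("pics/w6.png",im)
np.save("w6.npy",c,allow_pickle=True); print(proj(c,[.4585,-.330,.019]),proj(c,[.482,-.178,.036]))
E
```

```text
t 6.10 pos [ 0.4596 -0.3311  0.1167] xax [ 0.002 -0.001 -1.   ] jaw [ 0.319 -0.948  0.001] yaw -71.4 w 0.652 F [-0.2  0.   0. ] q7 -0.87
[285.85905106 209.60856332] [ 85.28573025 117.51002701]
```

View pics/w6.png

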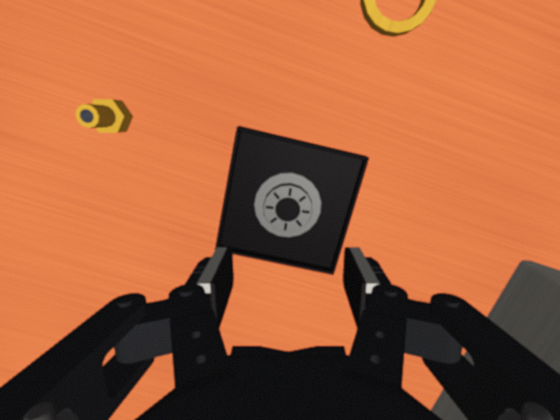

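Request:
step_arm --increments '[[[-0.3,0.0045,0.0306,-0.003,0,0,0],[-0.3,0.0045,0.0306,-0.003,0,0,0],[-0.3,0.0045,0.0306,-0.003,0,0,0],[-0.3,0.0045,0.0306,-0.003,0,0,0],[-0.3,0.0045,0.0306,-0.003,0,0,0],[-0.3,0,0,0,0,0,0],[-0.3,0,0,0,0,0,0]]]'

```text
time_s: 6.73
position: [0.482, -0.1751, 0.0993]
tool_rot: [0.575, 0.411, 0.576, -0.411]
force: [0.2, -0.2, 0.5]
width: 0.652
```

```bash
python3 - <<'E'
from h import *
rep(); c=cams.calibration("wrist"); im=cams.get_image("wrist"); cv2.imwrite("pics/w7.png",im)
np.save("w7.npy",c,allow_pickle=True); print(proj(c,[.482,-.178,.036]))
E
```

```text
t 6.73 pos [ 0.482  -0.1751  0.0993] xax [-0.001  0.001 -1.   ] jaw [ 0.324 -0.946 -0.001] yaw -71.1 w 0.652 F [ 0.2 -0.2  0.5] q7 -1.10
[291.8095617  224.30967455]
```

View pics/w7.png

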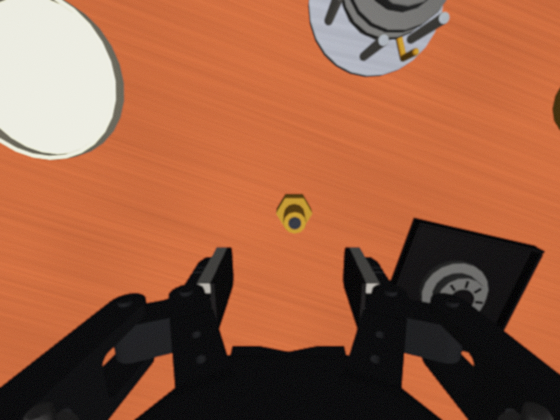

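Request:
step_arm --increments '[[[-0.3,0.0005,-0.0035,-0.02,0,0,0],[-0.3,0,0,-0.025,0,0,0],[-0.3,0,0,-0.02,0,0,0],[-0.3,0,0,-0.009,0,0,0],[0.2,0,0,0,0,0,0],[0.4,0,0,0,0,0,0]]]' --force 25

```text
time_s: 7.28
position: [0.4818, -0.1823, 0.0258]
tool_rot: [0.574, 0.413, 0.574, -0.413]
force: [-0.4, 0.5, 0.9]
width: 0.377
```

```bash
python3 - <<'E'
from h import *
rep(); im=cams.get_image("wrist"); cv2.imwrite("pics/w8.png",im)
E
```

```text
t 7.28 pos [ 0.4818 -0.1823  0.0258] xax [-0.    -0.001 -1.   ] jaw [ 0.318 -0.948  0.   ] yaw -71.5 w 0.377 F [-0.4  0.5  0.9] q7 -1.11
```

View pics/w8.png

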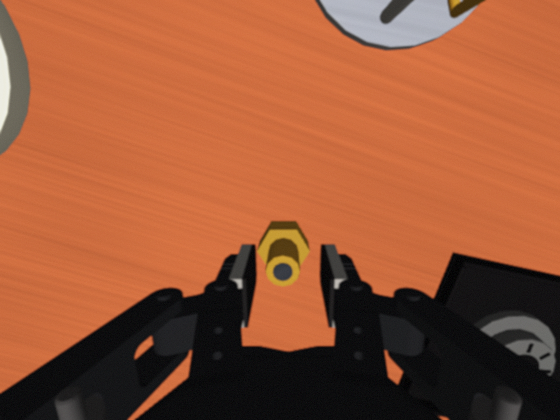

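Request:
step_arm --increments '[[[0.4,-0.0006,0.0018,0,0,0,0],[0.55,0,0,0,0,0,0],[0.7,0,0,0,0,0,0],[1,0,0,0,0,0,0],[1,0,0,0,0,0,0],[1,0,0,0,0,0,0],[1,0,0,0,0,0,0]]]' --force 30

```text
time_s: 7.92
position: [0.482, -0.1795, 0.0267]
tool_rot: [0.575, 0.413, 0.574, -0.412]
force: [-0.9, -0.1, 6.1]
width: 0.171
```

Request:
step_arm --increments '[[[1,0,0,0.008,0,0,0],[1,0,0,0.02,0,0,0],[1,0,0,0.03,0,0,0],[1,0,0,0.03,0,0,0],[1,0,0,0.01,0,0,0],[1,0,0,0,0,0,0]]]'

```text
time_s: 8.42
position: [0.4831, -0.18, 0.1264]
tool_rot: [0.576, 0.413, 0.572, -0.412]
force: [-0.9, 0.2, 0.5]
width: 0.169
```

```bash
python3 - <<'E'
from h import *
rep(); im=cams.get_image("wrist"); cv2.imwrite("pics/w9.png",im)
E
```

```text
t 8.42 pos [ 0.4831 -0.18    0.1264] xax [ 0.005 -0.002 -1.   ] jaw [ 0.319 -0.948  0.003] yaw -71.4 w 0.169 F [-0.9  0.2  0.5] q7 -1.09
```

View pics/w9.png

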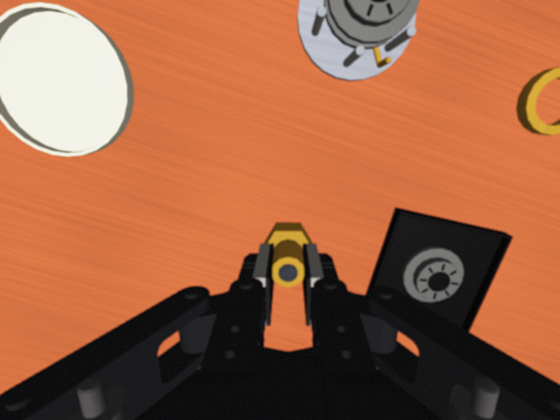

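Request:
step_arm --increments '[[[1,-0.005,0.036,0,0,0,0],[1,-0.005,0.036,0,0,0,0],[1,-0.005,0.036,0,0,0,0],[1,-0.005,0.036,0,0,0,0],[1,-0.005,0.036,0,0,0,0],[1,-0.005,0.036,0,0,0,0],[1,-0.005,0.036,0,0,0,0]]]'

```text
time_s: 9.05
position: [0.4449, 0.0739, 0.1222]
tool_rot: [0.574, 0.412, 0.575, -0.414]
force: [-0.6, 0.4, -0.6]
width: 0.169
```

Request:
step_arm --increments '[[[1,-0.005,0.036,0,0,0,0],[1,-0.005,0.036,0,0,0,0],[1,-0.005,0.036,0,0,0,0],[1,-0.005,0.036,0,0,0,0],[1,-0.005,0.036,0,0,0,0],[1,-0.005,0.036,0,0,0,0],[1,-0.005,0.03,0,0,0,0],[1,0,0,0,0,0,0]]]'

```text
time_s: 9.72
position: [0.4085, 0.3271, 0.1219]
tool_rot: [0.575, 0.41, 0.578, -0.408]
force: [-0.1, 0.7, -0.9]
width: 0.169
```

```bash
python3 - <<'E'
from h import *
rep(); c=cams.calibration("wrist"); im=cams.get_image("wrist"); cv2.imwrite("pics/w10.png",im); print(proj(c,[.414,.324,.003]),proj(c,[.506,.332,.003]))
E
```

```text
t 9.72 pos [0.4085 0.3271 0.1219] xax [-0.001  0.005 -1.   ] jaw [ 0.33  -0.944 -0.005] yaw -70.7 w 0.169 F [-0.1  0.7 -0.9] q7 -1.82
[293.99198437 196.94251847] [323.91747933  86.08568696]
```

View pics/w10.png

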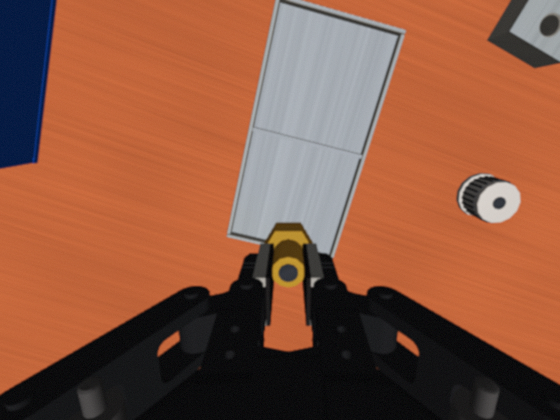

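Request:
step_arm --increments '[[[1,0.005,-0.003,-0.02,0,0,0],[1,0,0,-0.025,0,0,0],[1,0,0,-0.02,0,0,0],[1,0,0,-0.012,0,0,0],[1,0,0,-0.005,0,0,0],[1,0,0,0,0,0,0],[1,0,0,0,0,0,0]]]'

```text
time_s: 10.35
position: [0.4166, 0.3151, 0.0418]
tool_rot: [0.574, 0.413, 0.574, -0.413]
force: [-0.0, 0.8, -0.7]
width: 0.174
```

Request:
step_arm --increments '[[[1,-0.002,0.008,0,0,0,0],[1,0,0,-0.004,0,0,0],[1,0,0,0,0,0,0]]]'

```text
time_s: 10.6
position: [0.4144, 0.3249, 0.038]
tool_rot: [0.575, 0.413, 0.575, -0.412]
force: [-0.3, 0.4, -1.4]
width: 0.167
```

```bash
python3 - <<'E'
from h import *
for i in range(2):
    rep(); im=cams.get_image("wrist"); cv2.imwrite("pics/w11.png",im)
E
```

```text
t 10.60 pos [0.4144 0.3249 0.038 ] xax [ 0.001  0.001 -1.   ] jaw [ 0.321 -0.947 -0.001] yaw -71.3 w 0.167 F [-0.3  0.4 -1.4] q7 -1.80
t 10.65 pos [0.4144 0.3243 0.0381] xax [ 0.001  0.001 -1.   ] jaw [ 0.32  -0.947 -0.   ] yaw -71.3 w 0.172 F [-0.4  0.2 -1.2] q7 -1.80
```

View pics/w11.png

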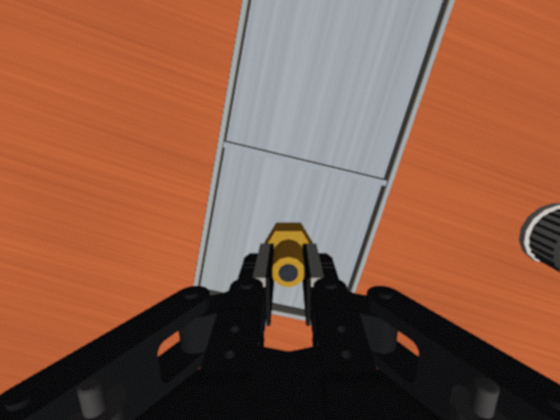

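Centred over the bay. Lowering until it makes contact.

Request:
step_arm --increments '[[[1,0,0,-0.004,0,0,0],[1,0,0,-0.002,0,0,0],[1,0,0,-0.001,0,0,0],[1,0,0,0,0,0,0]]]'

```text
time_s: 11.03
position: [0.4143, 0.3233, 0.0304]
tool_rot: [0.574, 0.412, 0.574, -0.413]
force: [0.3, -0.6, -1.0]
width: 0.17
```

Request:
step_arm --increments '[[[1,0,0,-0.0015,0,0,0],[1,0,0,0,0,0,0]]]'

```text
time_s: 11.2
position: [0.4146, 0.3234, 0.0297]
tool_rot: [0.574, 0.413, 0.574, -0.413]
force: [-1.2, -0.4, 4.8]
width: 0.171
```

Request:
step_arm --increments '[[[0.5,0,0,0,0,0,0],[0.3,0,0,0,0,0,0],[0.2,0,0,0,0,0,0],[0.2,0,0,0.01,0,0,0],[0,0,0,0.025,0,0,0],[-0.3,0,0,0.03,0,0,0],[-0.3,0,0,0.025,0,0,0],[-0.3,0,0,0,0,0,0]]]'

```text
time_s: 11.87
position: [0.4168, 0.3251, 0.1239]
tool_rot: [0.575, 0.415, 0.573, -0.41]
force: [0.3, 0.1, 0.7]
width: 0.649
```

```bash
python3 - <<'E'
from h import *
rep(); c=cams.calibration("wrist"); im=cams.get_image("wrist"); cv2.imwrite("pics/w12.png",im); print(proj(c,[.414,.324,.003]),proj(c,[.414,.324,.039]),proj(c,[.467,.174,.028]))
E
```

```text
t 11.87 pos [0.4168 0.3251 0.1239] xax [ 0.006  0.005 -1.   ] jaw [ 0.319 -0.948 -0.003] yaw -71.4 w 0.649 F [0.3 0.1 0.7] q7 -1.81
[288.26486657 205.28791282] [288.22979822 218.1167147 ] [488.36793095 211.18514309]
```

View pics/w12.png

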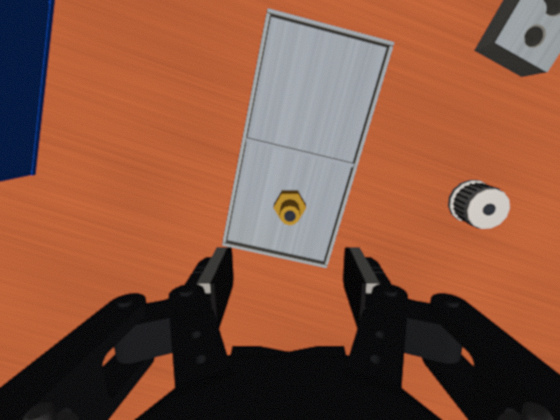

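Request:
step_arm --increments '[[[-0.3,0.0102,-0.0302,-0.004,0,0,0],[-0.3,0.0102,-0.0302,-0.004,0,0,0],[-0.3,0.0102,-0.0302,-0.004,0,0,0],[-0.3,0.0102,-0.0302,-0.004,0,0,0],[-0.3,0.0102,-0.0302,-0.004,0,0,0],[-0.3,0,0,0,0,0,0],[-0.3,0,0,0,0,0,0],[-0.3,0,0,0,0,0,0]]]'

```text
time_s: 12.58
position: [0.465, 0.173, 0.0988]
tool_rot: [0.574, 0.412, 0.575, -0.413]
force: [0.2, 0.8, 0.6]
width: 0.651
```

```bash
python3 - <<'E'
from h import *
rep(); c=cams.calibration("wrist"); im=cams.get_image("wrist"); cv2.imwrite("pics/w13.png",im); print(proj(c,[.467,.174,.028])); np.save("w13.npy",c,allow_pickle=True)
E
```

```text
t 12.58 pos [0.465  0.173  0.0988] xax [-0.001  0.    -1.   ] jaw [ 0.319 -0.948 -0.001] yaw -71.4 w 0.651 F [0.2 0.8 0.6] q7 -1.59
[287.47329409 216.57890048]
```

View pics/w13.png

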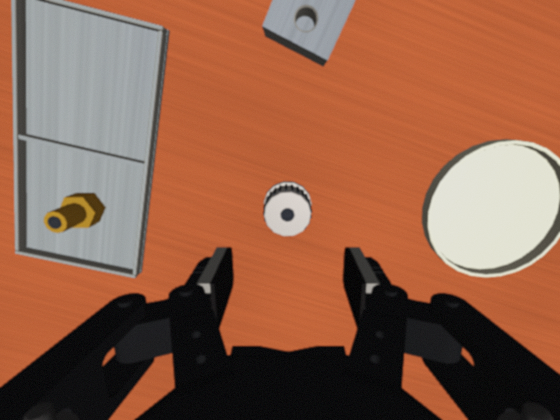

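Request:
step_arm --increments '[[[-0.3,0.002,0.001,-0.02,0,0,0],[-0.3,0,0,-0.025,0,0,0],[-0.3,0,0,-0.02,0,0,0],[-0.3,0,0,-0.01,0,0,0],[-0.2,0,0,-0.004,0,0,0],[-0.1,0,0,0,0,0,0]]]' --force 40

```text
time_s: 13.13
position: [0.4668, 0.1744, 0.0197]
tool_rot: [0.574, 0.412, 0.575, -0.412]
force: [0.5, 0.4, 0.7]
width: 0.554
```

```bash
python3 - <<'E'
from h import *
rep(); im=cams.get_image("wrist"); cv2.imwrite("pics/w14.png",im)
E
```

```text
t 13.13 pos [0.4668 0.1744 0.0197] xax [-0.001 -0.    -1.   ] jaw [ 0.321 -0.947 -0.   ] yaw -71.3 w 0.554 F [0.5 0.4 0.7] q7 -1.59
```

View pics/w14.png

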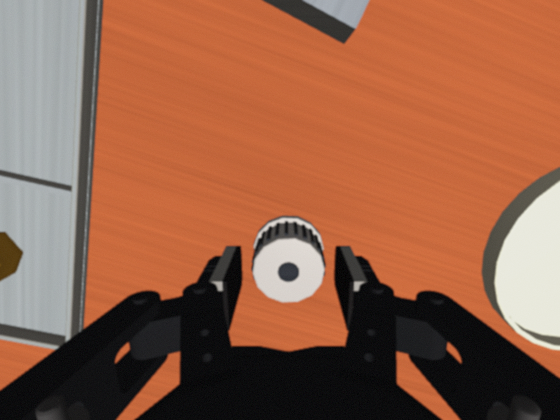

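Request:
step_arm --increments '[[[0.1,0,0,0,0,0,0],[0.3,0,0,0,0,0,0],[0.6,0,0,0,0,0,0],[1,0,0,0,0,0,0],[1,0,0,0,0,0,0],[1,0,0,0,0,0,0]]]' --force 40

```text
time_s: 13.68
position: [0.468, 0.174, 0.0214]
tool_rot: [0.575, 0.413, 0.574, -0.412]
force: [-2.0, 0.6, 6.7]
width: 0.38
```

Request:
step_arm --increments '[[[1,0,0,0.008,0,0,0],[1,0,0,0.02,0,0,0],[1,0,0,0.03,0,0,0],[1,0,0,0.03,0,0,0],[1,0,0,0,0,0,0],[1,0,0,0,0,0,0]]]'

```text
time_s: 14.18
position: [0.4686, 0.1739, 0.1102]
tool_rot: [0.575, 0.414, 0.573, -0.411]
force: [-0.3, -0.2, -0.5]
width: 0.378
```

Request:
step_arm --increments '[[[1,0.0065,0.0263,0,0,0,0],[1,0.0065,0.0263,0,0,0,0],[1,0.0065,0.0263,0,0,0,0],[1,0.0065,0.0263,0,0,0,0],[1,0.0065,0.0263,0,0,0,0],[1,0.0065,0.0263,0,0,0,0],[1,0,0,-0.02,0,0,0],[1,0,0,0,0,0,0]]]'

```text
time_s: 14.85
position: [0.5039, 0.3327, 0.0846]
tool_rot: [0.574, 0.41, 0.576, -0.413]
force: [-0.4, -1.4, -1.0]
width: 0.376
```

```bash
python3 - <<'E'
from h import *
rep(); c=cams.calibration("wrist"); im=cams.get_image("wrist"); cv2.imwrite("pics/w15.png",im); print(proj(c,[.506,.332,.003]))
rep()
E
```

```text
t 14.85 pos [0.5039 0.3327 0.0846] xax [-0.005 -0.002 -1.   ] jaw [ 0.323 -0.947  0.   ] yaw -71.2 w 0.376 F [-0.4 -1.4 -1. ] q7 -1.76
[289.60148962 212.1265168 ]
t 14.90 pos [0.5042 0.3308 0.0857] xax [-0.005 -0.003 -1.   ] jaw [ 0.32  -0.947  0.002] yaw -71.3 w 0.375 F [-0.7 -0.6 -0.5] q7 -1.76
```

View pics/w15.png

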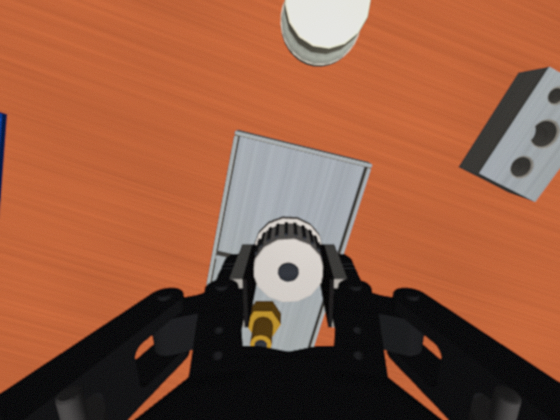

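Request:
step_arm --increments '[[[1,0.002,0.001,-0.02,0,0,0],[1,0,0,-0.02,0,0,0],[1,0,0,-0.01,0,0,0],[1,0,0,-0.005,0,0,0],[1,0,0,0,0,0,0],[1,0,0,0,0,0,0]]]'

```text
time_s: 15.4
position: [0.5088, 0.332, 0.0337]
tool_rot: [0.574, 0.413, 0.574, -0.413]
force: [0.7, 0.5, -1.1]
width: 0.377
```

Request:
step_arm --increments '[[[1,-0.001,0,-0.005,0,0,0],[1,0,0,-0.003,0,0,0],[1,0,0,-0.0005,0,0,0],[1,0,0,0,0,0,0]]]'

```text
time_s: 15.73
position: [0.5074, 0.3324, 0.0248]
tool_rot: [0.574, 0.412, 0.574, -0.413]
force: [0.1, -0.5, 0.2]
width: 0.378
```

Request:
step_arm --increments '[[[1,0,0,-0.001,0,0,0],[1,0,0,0,0,0,0]]]'

```text
time_s: 15.9
position: [0.5076, 0.3325, 0.0245]
tool_rot: [0.574, 0.413, 0.574, -0.412]
force: [-0.8, -0.5, 4.3]
width: 0.38
```

Contact. Releasing, then lifting.

Request:
step_arm --increments '[[[0.2,0,0,0,0,0,0],[0.0,0,0,0,0,0,0],[-0.1,0,0,0,0,0,0],[-0.1,0,0,0,0,0,0],[-0.2,0,0,0.012,0,0,0],[-0.3,0,0,0.03,0,0,0],[-0.3,0,0,0.03,0,0,0],[-0.3,0,0,0.03,0,0,0]]]'

```text
time_s: 16.57
position: [0.5073, 0.3321, 0.1274]
tool_rot: [0.574, 0.412, 0.574, -0.413]
force: [0.8, -0.2, -1.0]
width: 0.651
```

Request:
step_arm --increments '[[[-0.3,0,0,0,0,0,0],[-0.3,0,0,0,0,0,0]]]'

```text
time_s: 16.73
position: [0.5088, 0.3332, 0.1283]
tool_rot: [0.575, 0.414, 0.574, -0.411]
force: [0.6, -0.6, -0.6]
width: 0.649
```

```bash
python3 - <<'E'
from h import *
rep(); c=cams.calibration("wrist"); im=cams.get_image("wrist"); cv2.imwrite("pics/w16.png",im); print(proj(c,[.506,.332,.031]))
E
```

```text
t 16.73 pos [0.5088 0.3332 0.1283] xax [ 0.004  0.003 -1.   ] jaw [ 0.319 -0.948 -0.001] yaw -71.4 w 0.649 F [ 0.6 -0.6 -0.6] q7 -1.76
[288.14137044 212.95207709]
```

View pics/w16.png

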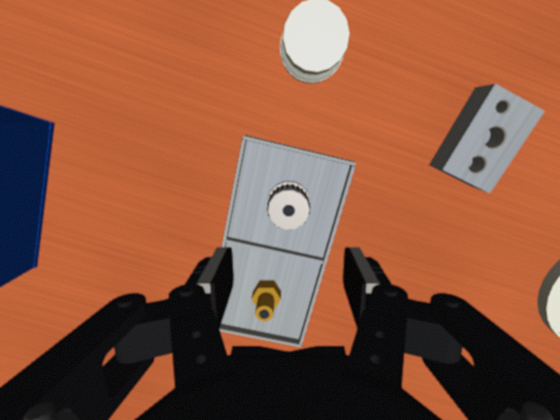

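Request:
step_arm --increments '[[[-0.3,0.0157,-0.0293,0,0,0,0.04],[-0.3,0.0157,-0.0293,0,0,0,0.04],[-0.3,0.0157,-0.0293,0,0,0,0.04],[-0.3,0.0157,-0.0293,0,0,0,0.044],[-0.3,0.0157,-0.0293,0,0,0,0],[-0.3,0.0157,-0.0293,0,0,0,0]]]'

```text
time_s: 17.28
position: [0.6011, 0.1547, 0.1243]
tool_rot: [0.605, 0.363, 0.607, -0.365]
force: [0.1, -0.2, 0.6]
width: 0.65
```

Request:
step_arm --increments '[[[-0.3,0.0157,-0.0293,0,0,0,0],[-0.3,0.0157,-0.0293,0,0,0,0],[-0.3,0.0157,-0.0293,0,0,0,0],[-0.3,0.0157,-0.0293,-0.01,0,0,0],[-0.3,0.0157,-0.0293,-0.01,0,0,0],[-0.3,0.0157,-0.0293,-0.01,0,0,0],[-0.3,0,0,0,0,0,0],[-0.3,0,0,0,0,0,0]]]'

```text
time_s: 17.95
position: [0.6946, -0.0231, 0.0931]
tool_rot: [0.604, 0.364, 0.606, -0.367]
force: [0.5, 1.1, -0.6]
width: 0.65
```

```bash
python3 - <<'E'
from h import *
rep(); c=cams.calibration("wrist"); im=cams.get_image("wrist"); cv2.imwrite("pics/w17.png",im); print(proj(c,[.697,-.0195,.0225]))
h=cv2.cvtColor(im,cv2.COLOR_BGR2HSV)
yel=cv2.inRange(h,(11,170,120),(26,255,255)); yel[260:]=0
k,_=cv2.findContours(yel,cv2.RETR_EXTERNAL,cv2.CHAIN_APPROX_NONE); k=max(k,key=cv2.contourArea).reshape(-1,2)
pts=np.array([onz(c,u,v,.0225)[:2] for u,v in k],np.float32); print("mouth",k.min(0),k.max(0),cv2.minAreaRect(pts),cv2.fitEllipse(pts*1000))
E
```

```text
t 17.95 pos [ 0.6946 -0.0231  0.0931] xax [-0.004 -0.002 -1.   ] jaw [ 0.465 -0.885 -0.   ] yaw -62.3 w 0.650 F [ 0.5  1.1 -0.6] q7 -1.13
[284.92961772 214.22183392]
mouth [259 173] [313 253] ((0.6971990466117859, -0.020432759076356888), (0.05999140441417694, 0.03788436949253082), 30.798511505126953) ((696.8656616210938, -20.570514678955078), (39.595306396484375, 62.773231506347656), 120.55760955810547)
```

View pics/w17.png

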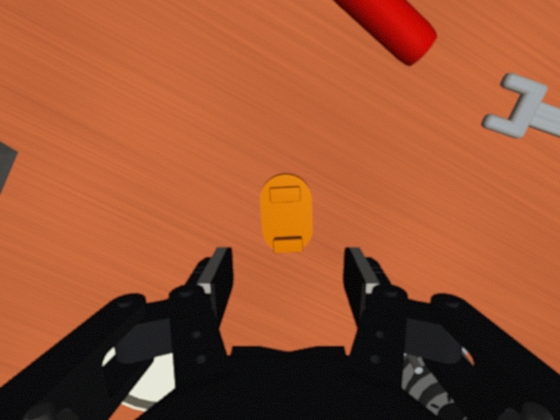

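Request:
step_arm --increments '[[[-0.3,0.0025,0.0025,-0.02,0,0,0.025],[-0.3,0,0,-0.02,0,0,0],[-0.3,0,0,-0.02,0,0,0],[-0.3,0,0,-0.01,0,0,0],[-0.2,0,0,-0.004,0,0,0],[-0.1,0,0,0,0,0,0]]]' --force 25

```text
time_s: 18.5
position: [0.6974, -0.0154, 0.0208]
tool_rot: [0.61, 0.356, 0.612, -0.356]
force: [0.6, -0.3, 0.5]
width: 0.55
```

```bash
python3 - <<'E'
from h import *
rep(); im=cams.get_image("wrist"); cv2.imwrite("pics/w18.png",im)
E
```

```text
t 18.50 pos [ 0.6974 -0.0154  0.0208] xax [-0.002  0.001 -1.   ] jaw [ 0.493 -0.87  -0.002] yaw -60.5 w 0.550 F [ 0.6 -0.3  0.5] q7 -1.12
```

View pics/w18.png

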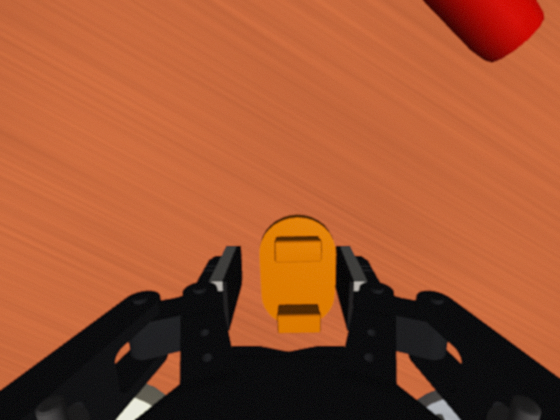

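Request:
step_arm --increments '[[[-0.1,0.002,-0.0035,-0.002,0,0,0],[-0.1,0,0,0,0,0,0],[-0.1,0,0,0,0,0,0]]]'

```text
time_s: 18.8
position: [0.7012, -0.021, 0.0207]
tool_rot: [0.611, 0.357, 0.61, -0.357]
force: [0.0, 0.1, 0.1]
width: 0.546
```

```bash
python3 - <<'E'
from h import *
rep(); im=cams.get_image("wrist"); cv2.imwrite("pics/w19.png",im)
E
```

```text
t 18.80 pos [ 0.7012 -0.021   0.0207] xax [ 0.002 -0.001 -1.   ] jaw [ 0.491 -0.871  0.001] yaw -60.6 w 0.546 F [0.  0.1 0.1] q7 -1.11
```

View pics/w19.png

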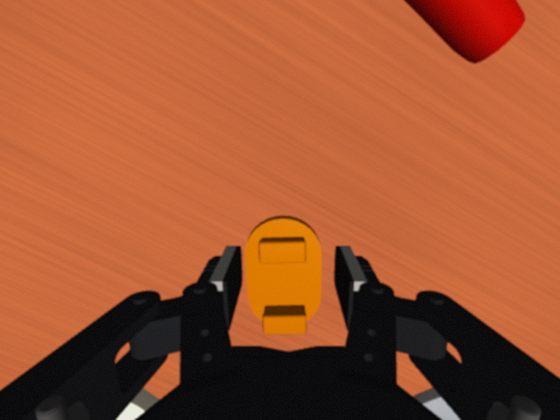

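Request:
step_arm --increments '[[[-0.1,-0.003,0,-0.002,0,0,0],[-0.1,0,0,0,0,0,0],[0.1,0,0,0,0,0,0],[0.3,0,0,0,0,0,0],[0.6,0,0,0,0,0,0],[1,0,0,0,0,0,0],[1,0,0,0,0,0,0],[1,0,0,0,0,0,0]]]' --force 25

```text
time_s: 19.52
position: [0.6975, -0.0202, 0.0179]
tool_rot: [0.611, 0.357, 0.611, -0.356]
force: [-0.4, 0.7, 1.4]
width: 0.417
```

```bash
python3 - <<'E'
from h import *
rep(); im=cams.get_image("wrist"); cv2.imwrite("pics/w20.png",im)
E
```

```text
t 19.52 pos [ 0.6975 -0.0202  0.0179] xax [ 0.  0. -1.] jaw [ 0.492 -0.871  0.   ] yaw -60.6 w 0.417 F [-0.4  0.7  1.4] q7 -1.11
```

View pics/w20.png

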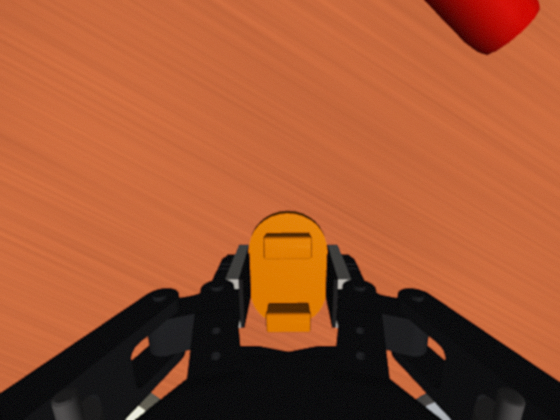

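Request:
step_arm --increments '[[[1,0,0,0.008,0,0,0],[1,0,0,0.02,0,0,0],[1,0,0,0.025,0,0,0],[1,0,0,0.02,0,0,0],[1,0,0,0,0,0,0]]]'

```text
time_s: 19.98
position: [0.7008, -0.0205, 0.096]
tool_rot: [0.613, 0.358, 0.608, -0.355]
force: [1.0, -0.4, 0.6]
width: 0.415
```

Request:
step_arm --increments '[[[1,-0.0303,0.0065,0,0,0,0],[1,-0.0303,0.0065,0,0,0,0],[1,-0.0303,0.0065,0,0,0,0],[1,-0.0303,0.0065,0,0,0,0],[1,-0.0303,0.0065,0,0,0,0],[1,-0.0303,0.0065,0,0,0,0],[1,0,0,0,0,0,0],[1,0,0,0,0,0,0]]]'

```text
time_s: 20.65
position: [0.5137, 0.0192, 0.0908]
tool_rot: [0.61, 0.356, 0.612, -0.357]
force: [-0.7, -0.5, -1.6]
width: 0.415
```

```bash
python3 - <<'E'
from h import *
rep(); c=cams.calibration("wrist"); im=cams.get_image("wrist"); cv2.imwrite("pics/w21.png",im);print(proj(c,[.515,.019,.003]))
E
```

```text
t 20.65 pos [0.5137 0.0192 0.0908] xax [-0.002 -0.    -1.   ] jaw [ 0.493 -0.87  -0.001] yaw -60.5 w 0.415 F [-0.7 -0.5 -1.6] q7 -1.19
[289.0198937  210.92142963]
```

View pics/w21.png

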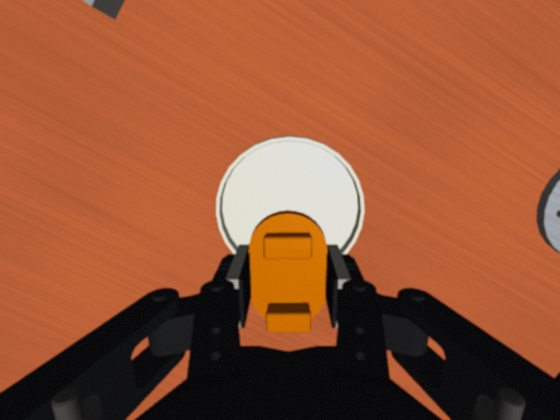

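Over the dish. The picked-up TCP height was 0.018, so the target is about 0.021. Lowering from 0.091.

Request:
step_arm --increments '[[[1,0.001,0,-0.02,0,0,0],[1,0,0,-0.02,0,0,0],[1,0,0,-0.015,0,0,0],[1,0,0,-0.008,0,0,0],[1,0,0,-0.002,0,0,0],[1,0,0,0,0,0,0],[1,0,0,0,0,0,0]]]'

```text
time_s: 21.28
position: [0.5175, 0.0186, 0.0262]
tool_rot: [0.611, 0.357, 0.61, -0.356]
force: [-0.2, 0.1, -0.8]
width: 0.409
```

Request:
step_arm --increments '[[[1,-0.002,0,-0.003,0,0,0],[1,0,0,-0.001,0,0,0],[1,0,0,0,0,0,0],[1,0,0,0,0,0,0]]]'

```text
time_s: 21.62
position: [0.5147, 0.0188, 0.022]
tool_rot: [0.611, 0.357, 0.61, -0.356]
force: [1.4, -0.4, -0.5]
width: 0.413
```

Request:
step_arm --increments '[[[1,0,0,-0.001,0,0,0],[1,0,0,-0.0005,0,0,0],[1,0,0,0,0,0,0]]]'

```text
time_s: 21.87
position: [0.5148, 0.0188, 0.0207]
tool_rot: [0.611, 0.357, 0.61, -0.356]
force: [-0.6, 0.4, 4.7]
width: 0.413
```

Contact. Releasing with a small opening.

Request:
step_arm --increments '[[[0.1,0,0,0,0,0,0],[0.0,0,0,0,0,0,0],[-0.1,0,0,0,0,0,0],[-0.1,0,0,0,0,0,0],[-0.1,0,0,0.012,0,0,0],[-0.2,0,0,0.03,0,0,0],[-0.3,0,0,0.03,0,0,0],[-0.3,0,0,0.03,0,0,0]]]'

```text
time_s: 22.53
position: [0.5141, 0.0186, 0.1239]
tool_rot: [0.61, 0.356, 0.611, -0.357]
force: [-0.1, 0.3, -0.0]
width: 0.646
```

Request:
step_arm --increments '[[[-0.3,-0.01,0,0.03,0,0,0],[-0.3,-0.02,0,0.03,0,0,0],[-0.3,-0.02,0,0.03,0,0,0],[-0.3,-0.02,0,0.02,0,0,0],[-0.3,0,0,0,0,0,0],[-0.3,0,0,0,0,0,0]]]'

```text
time_s: 23.03
position: [0.4444, 0.0187, 0.2339]
tool_rot: [0.612, 0.357, 0.61, -0.356]
force: [-0.5, 0.4, -0.7]
width: 0.65
```

```bash
python3 - <<'E'
from h import *
rep()
for n in ("wrist","side","top"):
    cv2.imwrite(f"pics/{n}9.png",cams.get_image(n))
E
```

```text
t 23.03 pos [0.4444 0.0187 0.2339] xax [ 0.003  0.    -1.   ] jaw [ 0.492 -0.871  0.001] yaw -60.6 w 0.650 F [-0.5  0.4 -0.7] q7 -1.21
```

View pics/wrist9.png

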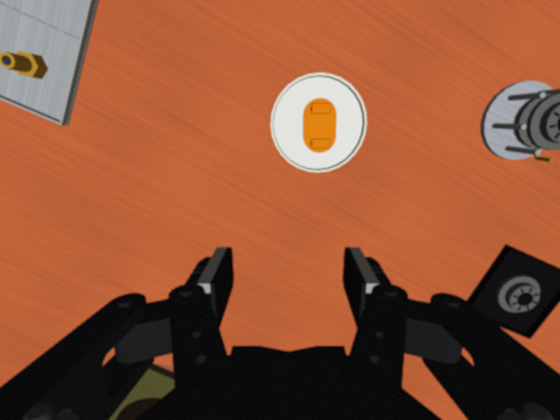

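View pics/side9.png

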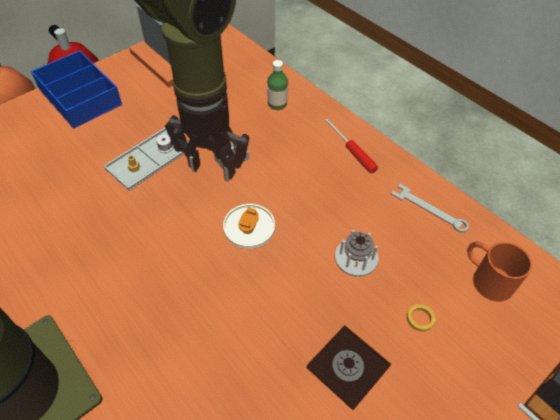

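View pics/top9.png

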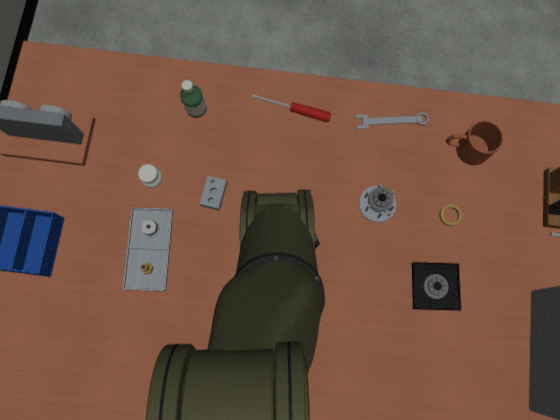

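All the parts look placed. One numeric check against the limits before I hand in.

```bash
python3 - <<'E'
from h import *
t=cv2.imread("pics/top9.png");w=cv2.imread("pics/wrist9.png");t0=cv2.imread("pics/top0.png")
ct,cw=cams.calibration("top"),cams.calibration("wrist")
g=cv2.cvtColor(t,cv2.COLOR_BGR2GRAY)
def blob(m,x0,y0,x1,y1):
    yy,xx=np.nonzero(m[y0:y1,x0:x1]); return xx.mean()+x0,yy.mean()+y0,len(xx)
a=np.radians(5.3);Rp=np.array([[np.cos(a),np.sin(a)],[-np.sin(a),np.cos(a)]])
u=blob(g>60,418,270,455,304); print("cover-tray",u, np.round(Rp@(onz(ct,*u[:2],.009)[:2]-[.4585,-.330]),4))
u=blob((g<70),145,222,154,231); print("knob-pan",u, np.round(Rp@(onz(ct,*u[:2],.031)[:2]-[.460,.328]),4))
h=cv2.cvtColor(t,cv2.COLOR_BGR2HSV); u=blob((h[...,1]>100),138,258,157,277); print("fit-pan",u,np.round(Rp@(onz(ct,*u[:2],.015)[:2]-[.460,.328]),4))
h=cv2.cvtColor(w,cv2.COLOR_BGR2HSV); u=blob((h[...,1]>120)&(h[...,2]>100),285,90,352,160); print("mouth-dish",u,np.round(onz(cw,*u[:2],.024)[:2]-[.515,.019],4))
d=cv2.absdiff(t,t0)[170:215,195:232].max(2); print("block diff px",(d>40).sum())
rep()
print(arm.job_done())
E
```

```text
cover-tray (np.float64(435.70631067961165), np.float64(286.2014563106796), 412) [-0.0007 -0.0006]
knob-pan (np.float64(148.0), np.float64(226.28571428571428), 7) [ 0.0473 -0.0004]
fit-pan (np.float64(146.71604938271605), np.float64(268.2345679012346), 81) [-0.046  -0.0024]
mouth-dish (np.float64(319.4494680851064), np.float64(124.86369680851064), 1504) [0.0012 0.0003]
block diff px 0
t 23.18 pos [0.4451 0.0188 0.2318] xax [-0. -0. -1.] jaw [ 0.492 -0.871  0.   ] yaw -60.6 w 0.652 F [-0.4  0.5  0.4] q7 -1.21
the job is handed in; nothing more can be done
None
```

All four parts are in their containers, and I handed the job in at 23 s of the 96 s allowed. I put one grey cover in the tray, the brass fitting in one pan bay, the chrome knob in the other, and the mouthpiece in the dish. Each was lowered until about 4–7 N of contact force before I let go.

**Positions:** the last pictures put the cover within 1 mm of the tray centre. The knob and fitting are within 1 mm and 2.5 mm of their bay centres, and the mouthpiece is about 1 mm from the dish centre.

**Everything else:** all parts look upright and clear of the walls. Two covers remain in the dispenser, and the block shows no change in the top view. The arm stands clear of everything.

**Not measured:** I judged the parts' heights and the dispenser lift from the contact forces and pictures only. No check failed. While gripping the fitting and the knob, the fingers rose 1–2 mm with 6–7 N of upward force. I allowed for this when setting both down.

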